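# Fit and hold the shower-valve knob

## Robot

A 6-joint arm with a two-finger parallel gripper is mounted at the origin on the work surface. World frame = base frame: x ahead of the robot, y to its left, z up, the work surface at z = 0. Lengths are in m, angles in rad, forces in N, time in s.
With the tool pointing down it reaches from about 0.325 to 0.9 m from the base axis. Payload 6.1 kg.
Tool frame: the origin (TCP) lies at the very end of the fingers, on their centre line; the grasp point (between the pads) lies 19 mm behind it (env.hold_point_z is the distance from the TCP to the grasp point, in m); z points along the fingers, y is the direction in which the jaws open and shut (so a half turn about z gives the same grasp; the last joint's range is limited). The gripper opens to 87 mm and grips with 3 to 60 N. Pads are 19 mm wide; open, the fingers measure 117 mm over their backs; the gripper's body (75 mm by 190 mm) begins 51 mm behind the grasp point.
Start: joints at [-1.379, 0.22, 1.526, -0, 1.395, -0.126], TCP at [0.195, -0.594, 0.223] pointing down, gripper open.
Joint ranges: [-2.98, 2.98], [-0.91, 2.08], [0.09, 2.57], [-1.24, 4.39], [0.2, 2.65], [-2.68, 2.68]. Speed limits (rad/s): [2.57, 2.57, 3.01, 3.14, 3.14, 3.14].

## Interface

Orientations are given as a rotation vector (axis times angle).
In Python, from plant import env gives the robot as it stands.
- The arm moves only by the tool send_rows, never from a script. Its argument "steps" is a list of rows, each a list of 2 entries, a list of its own where there are three numbers: the shift along the tool's x, y, z in mm, then the turn, a rotation vector about the tool's x, y, z in degrees. In form: [[[dx, dy, dz], [wx, wy, wz]], ...]. A call has 1 to 12 rows; each row is the pose to reach, as a shift and turn from the pose commanded when the call began, along the tool's axes at that moment; what a row does not reach only later rows make up. A row lasts 1/12 s, in which the tool goes at most 41.7 mm and 7.16 degrees, less where a joint would pass 70% of its speed; a pose out of reach is approached as far as the arm can. A call with a gripper value outside its range is refused whole. "claw" is the gripper's target within -1 to 1 (shut at 1, half-way at 0, fully open at -1), set as the call begins (left out, the last holds). The fingers move at their own pace and stop on an object; "newtons" is the grip in N (left out, the last holds). Time passes only in rows, so rows that repeat a pose let the fingers close. It gives the time, the measured TCP pose, the force and the opening at its end, in the units of the state.
- env.read_state(): the state, without advancing time (a new reading comes with each control period).
- env.capture(name): name is "side" or "top"; returns the picture (420x560x3 uint8, blue, green, red); there is no depth.
- env.camera_params(name): a dict with "fovy" (degrees; the focal length in pixels is half the picture's height over the tangent of half this angle, whatever the lens; pixels are square), "cx", "cy" (the principal point, pixels), "view" (4x4, takes a point from world to camera coordinates). Camera axes: x right, y up, looking along -z (the intrinsics and any distortion apply to the point x, -y, -z); pixel columns grow to the right and rows downward; lengths in m; the calibration is good to about 2 mm. A picture is of the moment at which its call begins. camera_params takes no time and is no camera call.
- env.finish_job(): hands the job in, once; it reports no verdict.
The state is a dict: "time": time; "joint_positions": joint angles; "joint_vel": joint speeds; "effort": joint torques, N m; "position": TCP position; "tcp_rot": TCP orientation; "contact_force": force on the tool from outside, world axes, zero at the start; "wrist_torque": the same for the moment, N m; "grip_width": opening from 0.0 (shut) to 1.0 (fully open).
Only numpy, scipy, OpenCV 4.12 (cv2) and the standard library are available. Lean on these libraries where they do the work, as an engineer would, in place of code of your own. Each camera call takes 0.05 s, during which the arm holds its last target.

## Task

Finish the shower-valve display: pick up the black bar knob, turn it so that the white line on its top points the same way as the red flat side of the brass spindle, and push it down over the spindle until the white sprung collar under it is fully down. Finish while still gripping the knob and pressing it down, so that a colleague can lock it: do not let go. Leave the other goods where they are.

Things in the scene. Friction and masses are not known exactly. Their poses are not given: they have to be found in the camera images.
- knob_center (a point): Knob to fit: matt-black bar knob standing on the table, 48 (its x) x 30 (its y) x 40 mm high, flat vertical sides, round skirt at its foot 48 mm across, 5 mm high. This point: its centre, 20 mm above its underside, on the bore axis. z up; x points along the white line on its top. Grip it across the 30 mm sides (along its y), above the skirt. About 0.1 kg.
- knob_mouth (a point): Centre of the mouth of the same knob's D-shaped bore, in its underside (20 mm below the knob's centre); axes as the knob's. The bore is 18 mm across and 32 mm deep; its flat lies 4.6 mm from the axis, on the +x side, the side of the white line.
- spindle_tip (a point): Centre of the top end of the upright brass D-shaped spindle on the valve display, always 78 mm above the table. z up; x points out of its flat side (painted red, with a red edge on top). 16 mm across, flat 3.5 mm from the axis, top 4 mm tapered. The knob goes on with its x the same way as this x (about 0.1 rad of play). The spindle stands 22 mm out of the collar, 28 mm when that is fully pressed.
- collar (a joint): White sprung collar round the foot of the spindle, 38 mm across, top 56 mm above the table at rest. 0 = up (rest), 0.006 m = fully down, at a stop. The knob's underside presses it down; the spring pushes back with 4 N at first, about 8.5 N fully down, and lifts the knob again if released.
- spindle (a joint): Turn of the spindle in the display, rad, counter-clockwise from above positive; stiff (0.2 N m), stays where it is.
- valve: Shower-valve display, fixed: oak plinth 150 x 150 x 30 mm, on it a blue tile (134 mm square, top at 40 mm) and a round steel trim plate 84 mm across (top at 46 mm), with the collar and the spindle in its middle. Origin: centre of its underside; z up.
- round_knob: Bystander: plain round polished-steel knob without a line, 42 mm across, 38 mm tall (a different model). Origin at the centre of its underside.
- dispenser: Bystander: soap dispenser, oak foot and white top, 68 mm across, 160 mm tall. Origin at the centre of its underside.
- tumbler: Bystander: terracotta-coloured tumbler, 74 mm across, 100 mm tall. Origin at the centre of its underside.
- tray: Bystander: small open wooden tray, 110 x 90 x 24 mm. Origin at the centre of its underside.
- tiles: Bystander: stack of small blue tiles, 70 x 70 x 24 mm. Origin at the centre of its underside.
- trim_ring: Bystander: flat steel ring, 60 mm across, 8 mm high. Origin at the centre of its underside.
- screwdriver: Bystander: screwdriver lying on the table, 150 mm long. Origin at its middle.
Things that resemble listed ones, but are neither listed nor needed, are in the scene too. Leave any blue look-alike of the part that bears knob_center alone.

How it is judged:
On the way, in this order (a step that is already met when the one before it is completed fails the run):
1. the knob is held in the gripper, clear of the table (height (world z) of knob_center above 0.035 m and contact force between the fingers and knob above 1 N), for 0.2 s.
2. the knob has gone at least 12 mm over the spindle, flat to flat (horizontal distance between knob_center and spindle_tip below 0.004 m and angle between the x axis of knob_center and the x axis of spindle_tip, either way round below 0.25 rad and angle between knob_center's own z axis and vertical below 0.12 rad and z of spindle_tip in the frame of knob_center above -0.008 m), for 0.1 s.
At the end, for the whole second after the job is handed in: Knob upright on the spindle (axes within 4 mm, tilt under 0.12 rad, flats matched within 0.25 rad), spindle at least 25 mm into its bore, collar down at least 4.5 of 6 mm, knob pressing on the display with over 4 N, fingers on the knob with over 3 N, knob slower than 20 mm/s (horizontal distance between knob_center and spindle_tip below 0.004 m and angle between the x axis of knob_center and the x axis of spindle_tip, either way round below 0.25 rad and angle between knob_center's own z axis and vertical below 0.12 rad and z of spindle_tip in the frame of knob_center above 0.005 m and value of joint collar above 0.0045 m and contact force between knob and valve above 4 N and contact force between the fingers and knob above 3 N and linear speed of knob below 0.02 m/s); the arm keeps its last pose, push and grip.
It fails at once if one of the other goods is pushed more than 20 mm (distance of any of round_knob, dispenser, tumbler, tray, tiles, trim_ring, screwdriver from where it was at the start of the episode above 0.02 m).
It also fails if it takes over 38 s, if anything falls off the work surface, if the arm or the gripper's body presses on something with over 40 N, if the wrist force passes 120 N, or if a joint passes its speed limit or range.

## Working session

There is one attempt and no reset: what is moved stays moved. The work goes in short steps, Python scripts to look and compute and a tool call to move; the robot and the scene stay as the last step left them, time stands still between calls to the robot, and variables do not carry over. Pictures are saved under pics/ and viewed, and the job is handed in when it is done.

Besides the shell and the picture viewer there is one more tool, called after "Emit:" in YAML: its name, and indented under it one key for each argument. send_rows: Moves the arm, as the interface text tells. Its arguments: {"type":"object","properties":{"steps":{"type":"array","items":{"type":"array"}},"claw":{"type":"number"},"newtons":{"type":"number"}},"required":["steps"]}

```bash
mkdir -p pics; ls; python3 - <<'E'
from plant import env
import cv2
s=env.read_state(); print(s)
for n in ("side","top"):
    p=env.camera_params(n); print(n,p)
    cv2.imwrite(f"pics/{n}0.png",env.capture(n))
print(env.hold_point_z)
E
```

```text
pics
{'time': 0.0, 'joint_positions': array([-1.37910348e+00,  2.21217445e-01,  1.52763064e+00, -3.46111196e-06,
        1.39468251e+00, -1.26101157e-01]), 'joint_vel': array([-2.41790418e-04, -1.06134317e-03, -3.35788244e-05,  1.22900504e-03,
       -1.40801706e-06,  3.45225208e-03]), 'effort': array([-1.16479587e-03, -4.94621480e+01, -3.87375104e+01,  6.98970468e-02,
        5.74728905e-02, -1.70605290e-04]), 'position': array([ 0.19516952, -0.59308836,  0.22143229]), 'tcp_rot': array([-3.10010362e+00, -4.96786187e-01,  1.05100043e-04]), 'contact_force': array([-0.47213324, -0.095687  , -0.56309275]), 'wrist_torque': array([-0.00908799,  0.02615476,  0.00633848]), 'grip_width': 0.9971585231844144}
side {'fovy': 56.6817182049687, 'cx': 277.5544035765974, 'cy': 208.41258363497346, 'view': array([[-0.78393209, -0.62076682,  0.00995112,  0.56631479],
       [ 0.38156858, -0.46909424,  0.7964647 , -0.22682318],
       [-0.48975085,  0.62817127,  0.60460315, -0.74057094],
       [ 0.        ,  0.        ,  0.        ,  1.        ]])}
top {'fovy': 49.24574598266687, 'cx': 284.42217955234025, 'cy': 213.3547248550039, 'view': array([[-0.01756366, -0.99981185, -0.00823274,  0.12339582],
       [ 0.99784047, -0.01804907,  0.0631556 , -0.63104327],
       [-0.06329231, -0.00710571,  0.99796974, -1.06553382],
       [ 0.        ,  0.        ,  0.        ,  1.        ]])}
0.0187
```

View pics/top0.png

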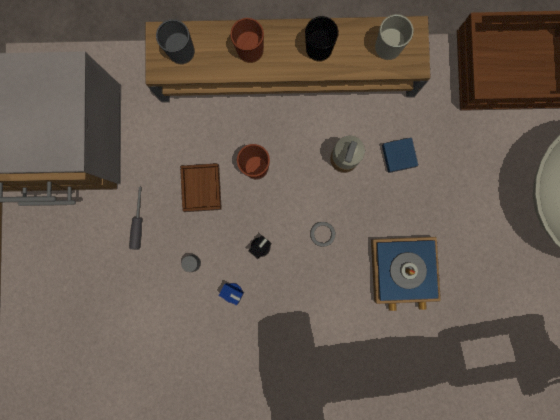

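View pics/side0.png

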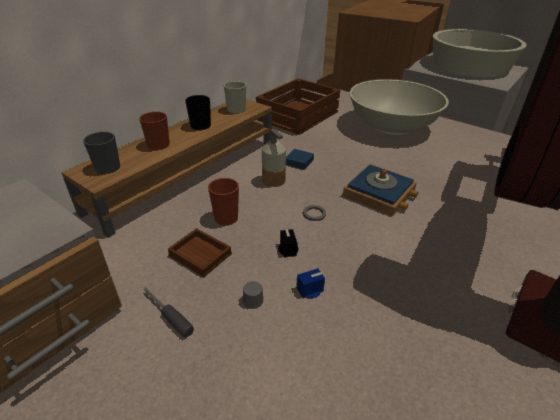

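The top view shows two bar-shaped knobs: black at (260,246) and a blue look-alike at (232,294). There is also a steel round knob at (190,263), and the valve with its spindle at (409,271). The black one fits the description, so I'll enlarge it to confirm.

```bash
cat > h.py <<'E'
import numpy as np, cv2
from plant import env
def cam(n):
    p=env.camera_params(n); f=210/np.tan(np.radians(p['fovy']/2))
    return f,p['cx'],p['cy'],np.array(p['view'])
def proj(n,P):
    f,cx,cy,V=cam(n); P=np.atleast_2d(P); c=P@V[:3,:3].T+V[:3,3]
    return np.c_[cx+f*c[:,0]/-c[:,2], cy-f*c[:,1]/-c[:,2]]
def ray(n,uv):
    f,cx,cy,V=cam(n); d=np.array([(uv[0]-cx)/f,-(uv[1]-cy)/f,-1.]); R=V[:3,:3]
    return -R.T@V[:3,3], R.T@d
def atz(n,uv,z):
    o,d=ray(n,uv); return o+d*(z-o[2])/d[2]
E
python3 - <<'E'
import cv2, numpy as np
from h import *
t=cv2.imread('pics/top0.png'); s=cv2.imread('pics/side0.png')
def c(im,u,v,w,k): 
    r=im[v-w:v+w,u-w:u+w]; return cv2.resize(r,None,fx=k,fy=k,interpolation=cv2.INTER_NEAREST)
g=lambda x: np.clip(255*(x/255.)**0.6,0,255).astype('uint8')
a=np.vstack([np.hstack([c(t,260,246,20,10),c(t,409,271,20,10)])])
b=np.hstack([c(s,289,242,20,10),c(s,382,180,20,10)])
cv2.imwrite('pics/ct.png',g(a)[:, :]); cv2.imwrite('pics/cs.png',g(b))
print(atz('top',(260,243),.04),atz('top',(409,271),.078),atz('side',(289,233),.04),atz('side',(382,172),.078))
E
```

```text
[0.56405522 0.16982474 0.04      ] [ 0.4961849  -0.16275691  0.078     ] [0.56184431 0.16124263 0.04      ] [ 0.49329734 -0.15576081  0.078     ]
```

View pics/ct.png

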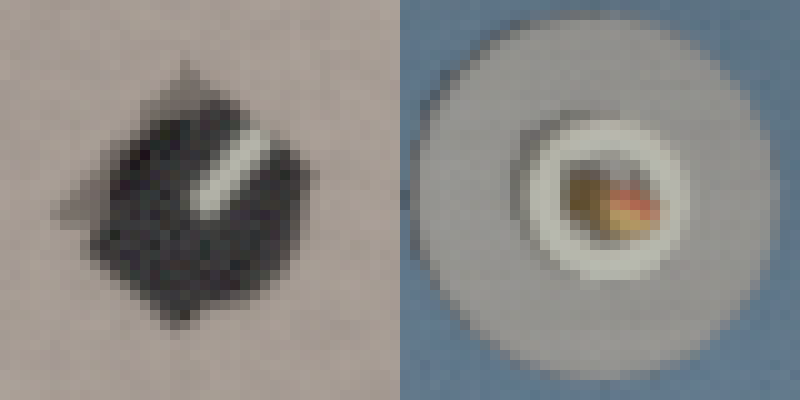

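View pics/cs.png

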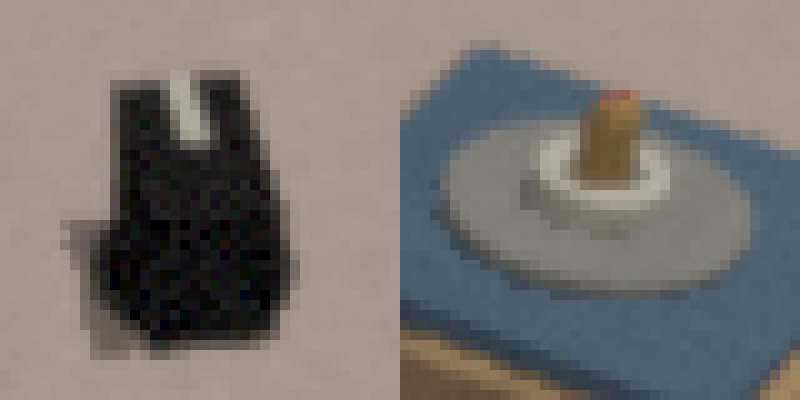

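```bash
python3 - <<'E'
from h import *
for n in ("side","top"):
    a=np.mean([env.capture(n).astype(float) for _ in range(5)],0); np.save(f'pics/{n}.npy',a)
    u,v=(382,176) if n=='side' else (410,270)
    w=14
    r=a[v-w:v+w,u-w:u+w]; r=255*(r/255)**.6
    r=cv2.resize(r.clip(0,255).astype('uint8'),None,fx=20,fy=20,interpolation=cv2.INTER_CUBIC); cv2.imwrite(f'pics/z{n}.png',r)
    u,v=(289,242) if n=='side' else (260,246)
    r=a[v-w:v+w,u-w:u+w]; r=255*(r/255)**.5
    r=cv2.resize(r.clip(0,255).astype('uint8'),None,fx=20,fy=20,interpolation=cv2.INTER_CUBIC); cv2.imwrite(f'pics/k{n}.png',r)
a=np.hstack([cv2.resize(cv2.imread(f'pics/{x}.png'),(400,400)) for x in('ztop','zside')])
cv2.imwrite('pics/z.png',a)
E
```

```text
(no output)
```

View pics/z.png

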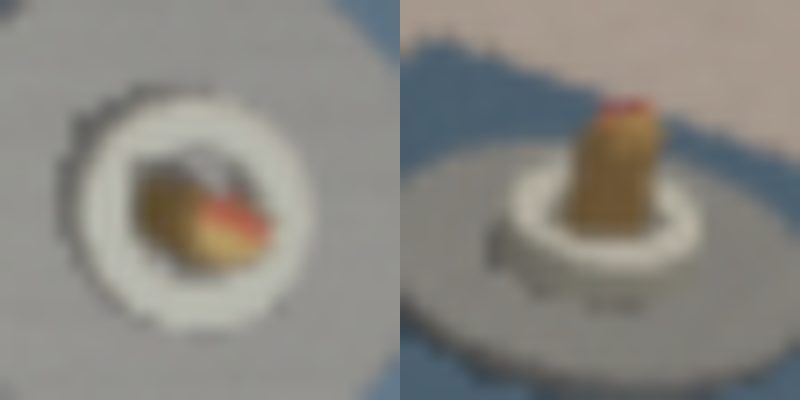

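```bash
cat > fit.py <<'E'
from h import *
from scipy.optimize import minimize
SS=8
def circ(r,z,n=60):
    a=np.linspace(0,2*np.pi,n,endpoint=False); return np.c_[r*np.cos(a),r*np.sin(a),np.full(n,z)]
def dsh(r,fl,z,n=40):
    a0=np.arccos(fl/r); a=np.linspace(a0,2*np.pi-a0,n); return np.c_[r*np.cos(a),r*np.sin(a),np.full(n,z)]
def tf(P,x,y,yaw):
    c,s=np.cos(yaw),np.sin(yaw); return P@np.array([[c,s,0],[-s,c,0],[0,0,1]])+[x,y,0]
class Ren:
    def __init__(s,cam_,win):
        s.c=cam_; s.u0,s.v0,s.u1,s.v1=win; s.L=np.zeros(((s.v1-s.v0)*SS,(s.u1-s.u0)*SS),np.uint8)
    def px(s,P):
        q=proj(s.c,P); q=(q-[s.u0,s.v0]+.5)*SS-.5   # pixel centres at integer coordinates
        return np.round(q*16).astype(np.int32)
    def poly(s,P,l): cv2.fillPoly(s.L,[s.px(P)],int(l),shift=4)
    def hull(s,P,l): cv2.fillConvexPoly(s.L,cv2.convexHull(s.px(P)),int(l),shift=4)
    def cov(s):
        n=s.L.max()+1; h,w=s.L.shape
        return np.stack([cv2.resize((s.L==i).astype(np.float32),(w//SS,h//SS),interpolation=cv2.INTER_AREA) for i in range(n)],-1)
def resid(cov,img,blur=0.5):
    cov=cv2.GaussianBlur(cov,(0,0),blur) if blur else cov
    if cov.ndim==2: cov=cov[...,None]
    A=cov.reshape(-1,cov.shape[-1]); B=img.reshape(-1,3)
    X=np.linalg.lstsq(A,B,rcond=None)[0]; r=B-A@X
    return r,X
E
cat > fitv.py <<'E'
from fit import *
imgs={n:np.load(f'pics/{n}.npy') for n in('top','side')}
W={'top':(388,250,432,292),'side':(358,158,408,202)}
def render(n,x,y,yaw,pyaw=None):
    R=Ren(n,W[n]); T=lambda P:tf(P,x,y,yaw)
    # label0 = tile
    R.hull(np.r_[T(circ(.042,.040)),T(circ(.042,.046))],1); R.hull(T(circ(.042,.046)),2)
    R.hull(np.r_[T(circ(.019,.046)),T(circ(.019,.056))],3); R.hull(T(circ(.019,.056)),4)
    lo=dsh(.008,.0035,.056);mi=dsh(.008,.0035,.074);
    t=.0025 if 0 else TAP
    to=dsh(.008-t,FT,.078)
    R.hull(T(np.r_[lo,mi]),5)
    R.hull(T(np.r_[mi,to]),6)
    # flat face if it faces camera
    V=cam(n)[3]; cpos=-V[:3,:3].T@V[:3,3]
    nrm=np.array([np.cos(yaw),np.sin(yaw)])
    if (cpos[:2]-[x,y])@nrm>.0035:
        R.hull(T(np.r_[lo[[0,-1]],mi[[0,-1]],to[[0,-1]]]),8)
    R.hull(T(to),7)
    # red edge strip on top
    s=to.copy(); w=RW; hx=FT-w; r=.008-t
    yy=np.sqrt(max(r*r-hx*hx,1e-9)); R.hull(T(np.array([to[0],to[-1],[hx,yy,.078],[hx,-yy,.078]])),8)
    return R
TAP=.0015; FT=.0035; RW=.0015
def cost(p,names,full=False):
    c=0;out=[]
    for n in names:
        u0,v0,u1,v1=W[n]; r,X=resid(render(n,*p).cov(),imgs[n][v0:v1,u0:u1])
        out.append((r,X)); c+=(np.abs(r).clip(0,40)**2).sum()
    return out if full else c
if __name__=='__main__':
    for names in (['top'],['side'],['top','side']):
        best=None
        for yaw in np.radians(np.arange(-180,180,20)):
            x0=[.495,-.160,yaw]
            c=cost(x0,names)
            if best is None or 1: 
                m=minimize(cost,x0,args=(names,),method='Nelder-Mead',options=dict(initial_simplex=[x0,[x0[0]+.004,x0[1],yaw],[x0[0],x0[1]+.004,yaw],[x0[0],x0[1],yaw+.25]],maxiter=90,xatol=1e-4,fatol=1))
                if best is None or m.fun<best.fun: best=m
                print(names,int(np.degrees(yaw)),int(m.fun),m.x[:2].round(4),np.degrees(m.x[2]).round(1))
        print('BEST',names,best.fun,best.x,np.degrees(best.x[2]))
E
time python3 fitv.py
```

```text
['top'] -180 282701 [ 0.4958 -0.1691] -155.4
['top'] -160 263581 [ 0.4957 -0.169 ] -126.0Traceback (most recent call last):
  File "fitv.py", line 38, in <module>
    m=minimize(cost,x0,args=(names,),method='Nelder-Mead',options=dict(initial_simplex=[x0,[x0[0]+.004,x0[1],yaw],[x0[0],x0[1]+.004,yaw],[x0[0],x0[1],yaw+.25]],maxiter=90,xatol=1e-4,fatol=1))
    res = _minimize_neldermead(fun, x0, args, callback, bounds=bounds,
                               **options)
    fxcc = func(xcc)
    fx = function(np.copy(x), *(wrapper_args + args))
  File "fitv.py", line 28, in cost
    u0,v0,u1,v1=W[n]; r,X=resid(render(n,*p).cov(),imgs[n][v0:v1,u0:u1])
                                ~~~~~~^^^^^^
  File "fitv.py", line 12, in render
    R.hull(T(np.r_[lo,mi]),5)
    ~~~~~~^^^^^^^^^^^^^^^^^^^
  File "fit.py", line 17, in hull
    def hull(s,P,l): cv2.fillConvexPoly(s.L,cv2.convexHull(s.px(P)),int(l),shift=4)
                                                           ~~~~^^^
  File "fit.py", line 14, in px
    q=proj(s.c,P); q=(q-[s.u0,s.v0]+.5)*SS-.5   # pixel centres at integer coordinates
  File "h.py", line 7, in proj
    f,cx,cy,V=cam(n); P=np.atleast_2d(P); c=P@V[:3,:3].T+V[:3,3]
              ~~~^^^
  File "h.py", line 4, in cam
    p=env.camera_params(n); f=210/np.tan(np.radians(p['fovy']/2))
ValueError: time passes only in moves, steps and waits

real	0m10.490s
user	0m14.721s
sys	0m0.897s
```

```bash
python3 - <<'E'
from plant import env
import pickle
print(env.read_state()['time'])
pickle.dump({n:env.camera_params(n) for n in('top','side')},open('cam.pkl','wb'))
E
python3 - <<'E'
s=open('h.py').read()
s=s.replace("from plant import env\n","import pickle\nCP=pickle.load(open('cam.pkl','rb'))\n").replace("env.camera_params(n)","CP[n]")
open('h.py','w').write(s)
E
time python3 fitv.py
```

```text
0.6
['top'] -180 282701 [ 0.4958 -0.1691] -155.4
['top'] -160 263581 [ 0.4957 -0.169 ] -126.0
['top'] -140 258890 [ 0.4958 -0.169 ] -106.5
['top'] -119 262098 [ 0.4958 -0.169 ] -89.3
['top'] -100 262197 [ 0.4958 -0.1691] -71.1
['top'] -80 264978 [ 0.496  -0.1691] -66.3
['top'] -59 269347 [ 0.496 -0.169] -46.5
['top'] -40 309656 [ 0.4961 -0.169 ] -10.4
['top'] -20 312878 [ 0.496 -0.169] 13.0
['top'] 0 322066 [ 0.4958 -0.1689] 32.4
['top'] 20 315040 [ 0.4958 -0.169 ] 16.3
['top'] 40 321078 [ 0.4957 -0.1691] 29.2
['top'] 59 339430 [ 0.4958 -0.1691] 64.5
['top'] 80 356842 [ 0.4958 -0.169 ] 109.7
['top'] 100 356123 [ 0.4958 -0.1691] 139.1
['top'] 119 343092 [ 0.4958 -0.1689] 158.4
['top'] 140 259389 [ 0.4958 -0.169 ] 261.3
['top'] 160 285610 [ 0.4958 -0.1689] 201.3
BEST ['top'] 258890.25957350867 [ 0.49575933 -0.16902257 -1.85953491] -106.54350248577285
['side'] -180 4580088 [ 0.4959 -0.1688] -110.2
['side'] -160 4047792 [ 0.4817 -0.0961] -296.2
['side'] -140 4585853 [ 0.4959 -0.1688] -128.3
['side'] -119 4581118 [ 0.496  -0.1689] -88.3
['side'] -100 4581389 [ 0.4959 -0.1688] -89.4
['side
[... 1028 characters left out ...]

['top', 'side'] -40 4895875 [ 0.496  -0.1689] -13.7
['top', 'side'] -20 4849530 [ 0.496 -0.169] -54.9
['top', 'side'] 0 4951955 [ 0.496  -0.1689] 34.3
['top', 'side'] 20 4942653 [ 0.4961 -0.1689] 49.5
['top', 'side'] 40 4945119 [ 0.496  -0.1689] 53.2
['top', 'side'] 59 4947341 [ 0.4961 -0.1689] 66.1
['top', 'side'] 80 4964757 [ 0.4958 -0.1688] 109.5
['top', 'side'] 100 4969231 [ 0.4958 -0.1689] 129.9
['top', 'side'] 119 4960125 [ 0.4958 -0.169 ] 148.8
['top', 'side'] 140 4955903 [ 0.4958 -0.1691] 156.1
['top', 'side'] 160 4935794 [ 0.4956 -0.1689] 174.0
BEST ['top', 'side'] 4842698.9192603305 [ 0.49579174 -0.16899886 -1.83313285] -105.0307756624685
real	0m44.330s
user	1m26.138s
sys	0m1.643s
```

```bash
python3 - <<'E'
from fitv import *
a=imgs['top']; x,y=.4959,-.1690
print('tip px top',proj('top',[[x,y,.078],[x,y,.056]]),'side',proj('side',[[x,y,.078]]))
np.set_printoptions(linewidth=200)
for n,(u,v) in {'top':(409,271),'side':(382,171)}.items():
    print(n,'cols',u-6,'rows',v-5)
    P=imgs[n][v-5:v+6,u-6:u+7]
    print('R/G*100'); print((100*P[...,2]/P[...,1]).astype(int)); print('R');print(P[...,2].astype(int))
E
```

```text
tip px top [[411.81968044 271.0807815 ]
 [409.20958316 270.47417837]] side [[383.34653877 169.64453614]]
top cols 403 rows 266
R/G*100
[[101 100 100  98 100 101 100 101 101  98  98  99 100]
 [100 100 101 100 102 102 101 101 101 101 100  97 100]
 [ 99  99 101 115 118 114 112 103 104 106 101  98  98]
 [ 99  99 106 131 136 136 138 135 128 144 111 101  98]
 [ 99  99 107 136 138 140 152 193 235 205 148 110  99]
 [ 99 100 108 135 144 143 146 172 198 237 235 155 106]
 [ 99  99 104 122 134 142 133 132 136 153 189 164 106]
 [ 99  99 101 106 112 129 132 129 128 129 132 121 102]
 [ 99  98 100 101 102 106 119 121 124 118 113 103  99]
 [101  98  99  99 101 101 101 102 103 102  99  99  99]
 [102 101  98  98  99  99 100  99  99  99  98  98  99]]
R
[[126 144 138 135 130 117 105 107 123 137 144 147 143]
 [142 139  95  75  67  70  94  99  96  94 128 146 148]
 [146 139  79  56  51  53  67  95  94  71  94 138 148]
 [147 139  71  50  50  53  68  84  97  78  76 115 144]
 [147 137  64  49  50  58  77 110 122 105  92 109 139]
 [147 138  71  50  53  63  91 136 141 136 126 112 128]
 [147 141  91  61  53  62  
[... 793 characters left out ...]
134 146 147 149 145 121 105 103 103]
 [104 104 105 115 140 146 150 148 143 118 105 104 103]]
R
[[ 90 105 111 118 121 122 123 123 123 123 123 124 123]
 [ 41  47  63  90 108 113 118 122 121 122 123 126 125]
 [ 34  34  36  42  48  63  96 114 119 122 124 124 123]
 [ 34  32  34  34  35  44  79  92 101 116 116 114 118]
 [ 34  34  35  35  36  55  94 101 111 106  73  66  91]
 [ 45  45  45  46  48  58  71  87  92  92  63  41  44]
 [ 79  82  85  84  60  56  64  78  77  77  53  42  37]
 [ 88  95 110 106  62  57  60  63  64  69  73  68  52]
 [112 134 137 112  64  58  60  60  66  82 100  92  80]
 [133 142 130  86  59  57  61  60  65  86 131 125  95]
 [135 140 105  70  57  59  61  61  64  74 125 138 118]]
```

```bash
cat > fity.py <<'E'
import fitv; from fitv import *
W['top']=(403,264,419,280); W['side']=(374,165,392,178)
def rend(n,x,y,yaw):
    R=render(n,x,y,yaw); M=np.array([0,0,0,0,0,1,1,1,2],np.uint8); L=M[R.L]; R.L=L; return R.cov()
I={}
for n in W:
    u0,v0,u1,v1=W[n]; P=imgs[n][v0:v1,u0:u1]; r=P[...,2]/P[...,1]
    I[n]=r
def c1(n,x,y,yaw):
    cv=rend(n,x,y,yaw)
    if cv.shape[-1]<3: cv=np.concatenate([cv,np.zeros(cv.shape[:2]+(3-cv.shape[-1],))],-1)
    cv=cv2.GaussianBlur(cv,(0,0),.5)
    r=I[n]
    if n=='side': bgr=np.where(r<1.3,r,1.0); base=cv[...,0]*np.minimum(r,1.14)
    else: base=cv[...,0]*1.0
    pred=base+cv[...,1]*(1.38 if n=='top' else 1.46)+cv[...,2]*(2.7)
    return (np.clip(np.abs(r-pred),0,.8)**2).sum()
if __name__=='__main__':
  for names in (['top'],['side'],['top','side']):
    res=[]
    for tap in(.0005,.0015,.0025):
      for rw in (.0005,.001,.002,.003):
        fitv.TAP=tap; fitv.RW=rw
        for ft in(.0035,.0035-tap):
          fitv.FT=ft
          for y0 in np.radians(np.arange(-70,50,20)):
            for dx in(0,):
              f=lambda p:sum(c1(n,.4959+p[0]/1e3,-.169+p[1]/1e3,p[2]) for n in names)+.05*(p[0]**2+p[1]**2)
              m=minimize(f,[0,0,y0],method='Nelder-Mead',options=dict(initial_simplex=[[0,0,y0],[.7,0,y0],[0,.7,y0],[0,0,y0+.3]],maxiter=50))
              res.append((m.fun,tap,rw,ft,m.x[0],m.x[1],np.degrees(m.x[2])))
    res.sort()
    print(names)
    for r in res[:8]: print(np.round(r,4))
E
time python3 fity.py
```

```text
['top']
[ 6.01100e-01  2.50000e-03  3.00000e-03  3.50000e-03 -5.81300e-01
  7.28800e-01 -2.83947e+01]
[ 6.07200e-01  2.50000e-03  3.00000e-03  3.50000e-03 -6.09500e-01
  7.47500e-01 -2.87842e+01]
[ 6.1200e-01  2.5000e-03  3.0000e-03  3.5000e-03 -4.3050e-01  8.8590e-01
 -2.7242e+01]
[ 6.19400e-01  2.50000e-03  3.00000e-03  3.50000e-03 -5.94000e-01
  7.37100e-01 -2.52481e+01]
[ 6.21400e-01  2.50000e-03  3.00000e-03  3.50000e-03 -4.42900e-01
  8.64800e-01 -2.66697e+01]
[ 6.27500e-01  2.50000e-03  3.00000e-03  3.50000e-03 -5.34100e-01
  8.42400e-01 -2.84397e+01]
[ 6.86800e-01  2.50000e-03  2.00000e-03  1.00000e-03  7.93700e-01
  1.09900e-01 -2.31751e+01]
[ 6.97600e-01  2.50000e-03  2.00000e-03  1.00000e-03  8.71000e-01
  2.55400e-01 -2.56253e+01]
['side']
[ 4.6890e-01  1.5000e-03  2.0000e-03  2.0000e-03  5.7480e-01 -2.2230e-01
 -2.7437e+00]
[ 4.6950e-01  1.5000e-03  2.0000e-03  2.0000e-03  6.2500e-01 -8.2900e-02
 -5.4452e+00]
[ 4.7040e-01  1.5000e-03  2.0000e-03  2.0000e-03  6.1170e-01 -1.2600e-01
 -5.0172e+00]
[ 4.9110e-01  1.5000e-03  2.0000e-03  2.0000e-03  3.8280e-01  8.1700e-02
 -1.
[... 468 characters left out ...]
[ 1.37400e+00  2.50000e-03  3.00000e-03  3.50000e-03 -4.99600e-01
  7.59200e-01 -2.83848e+01]
[ 1.38550e+00  2.50000e-03  3.00000e-03  3.50000e-03 -5.96200e-01
  5.16500e-01 -2.50553e+01]
[ 1.38800e+00  2.50000e-03  3.00000e-03  3.50000e-03 -5.38900e-01
  6.99100e-01 -2.76214e+01]
[ 1.39590e+00  2.50000e-03  3.00000e-03  3.50000e-03 -4.46800e-01
  6.76600e-01 -2.75366e+01]
[ 1.42970e+00  2.50000e-03  3.00000e-03  3.50000e-03 -5.78600e-01
  6.32700e-01 -2.42846e+01]
[ 1.53310e+00  2.50000e-03  2.00000e-03  1.00000e-03  7.06500e-01
  5.34000e-02 -2.09215e+01]
[ 1.53360e+00  2.50000e-03  2.00000e-03  1.00000e-03  8.39300e-01
  1.14200e-01 -1.87296e+01]
real	2m28.584s
user	2m28.317s
sys	0m0.140s
```

```bash
cat > fitk.py <<'E'
from fit import *
W={'top':(244,230,278,264),'side':(268,222,310,262)}
LW=.003; L0=.004; L1=.023
def box(a,b,z0,z1): return np.array([[i,j,k] for i in(-a,a) for j in(-b,b) for k in(z0,z1)])
def render(n,x,y,yaw,z0=0,win=None,l0=L0,l1=L1,lw=LW):
    R=Ren(n,win or W[n]); T=lambda P:tf(P,x,y,yaw)+[0,0,z0]
    R.hull(T(np.r_[circ(.024,0),circ(.024,.005)]),1)
    R.hull(T(box(.024,.015,.005,.04)),1)
    R.hull(T(np.array([[l0,-lw,.04],[l1,-lw,.04],[l1,lw,.04],[l0,lw,.04]])),2)
    return R
def cost(p,names,imgs,**k):
    c=0
    for n in names:
        u0,v0,u1,v1=(k.get('win') or W[n]); r,X=resid(render(n,*p[:3],**k).cov(),imgs[n][v0:v1,u0:u1])
        c+=(np.abs(r).clip(0,40)**2).sum()
    return c
if __name__=='__main__':
  imgs={n:np.load(f'pics/{n}.npy') for n in('top','side')}
  for names in (['top'],['side'],['top','side']):
    res=[]
    for l0 in(0,.004,.008):
     for l1 in(.020,.024):
      for lw in(.0015,.0025,.0035):
       for y0 in(-50,-30,-10):
        x0=[.563,.168,np.radians(y0)]
        m=minimize(cost,x0,args=(names,imgs) if 0 else (),method='Nelder-Mead',options=dict(initial_simplex=[x0,[x0[0]+.004,x0[1],x0[2]],[x0[0],x0[1]+.004,x0[2]],[x0[0],x0[1],x0[2]+.25]],maxiter=70)) if 0 else minimize(lambda p:cost(p,names,imgs,l0=l0,l1=l1,lw=lw),x0,method='Nelder-Mead',options=dict(initial_simplex=[x0,[x0[0]+.004,x0[1],x0[2]],[x0[0],x0[1]+.004,x0[2]],[x0[0],x0[1],x0[2]+.25]],maxiter=70))
        res.append((int(m.fun),l0,l1,lw,*m.x[:2].round(4),np.degrees(m.x[2]).round(1)))
    res.sort(); print(names,*[tuple(map(float,r)) for r in res[:4]],sep='\n')
E
time python3 fitk.py
```

```text
['top']
(253227.0, 0.0, 0.024, 0.0035, 0.5561, 0.1723, -42.2)
(254238.0, 0.0, 0.024, 0.0035, 0.5561, 0.1724, -42.2)
(254572.0, 0.0, 0.024, 0.0035, 0.5561, 0.1723, -42.2)
(281809.0, 0.004, 0.024, 0.0035, 0.5562, 0.1724, -42.4)
['side']
(289395.0, 0.0, 0.024, 0.0035, 0.5565, 0.1717, -42.5)
(289756.0, 0.0, 0.024, 0.0035, 0.5565, 0.1716, -42.6)
(290225.0, 0.0, 0.024, 0.0035, 0.5565, 0.1717, -42.5)
(291809.0, 0.004, 0.024, 0.0035, 0.5563, 0.1719, -42.7)
['top', 'side']
(558189.0, 0.0, 0.024, 0.0035, 0.5562, 0.1721, -42.4)
(558514.0, 0.0, 0.024, 0.0035, 0.5562, 0.1721, -42.5)
(559862.0, 0.0, 0.024, 0.0035, 0.5562, 0.1722, -42.5)
(586395.0, 0.004, 0.024, 0.0035, 0.5562, 0.1723, -42.9)
real	0m42.945s
user	0m42.679s
sys	0m0.207s
```

```bash
python3 -c "
import cv2,numpy as np
a=np.hstack([cv2.resize(cv2.imread(f'pics/{x}.png'),(400,400)) for x in('ktop','kside')])
cv2.imwrite('pics/k.png',a)"
```

```text
(no output)
```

View pics/k.png

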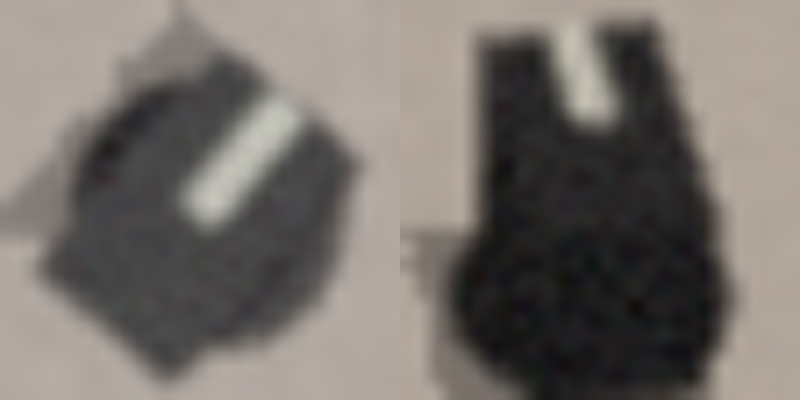

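```bash
python3 - <<'E'
from plant import env
import numpy as np
from scipy.spatial.transform import Rotation as Ro
s=env.read_state(); R=Ro.from_rotvec(s['tcp_rot']).as_matrix(); print(R.round(4)); print(s['position'])
print('tool x az',np.degrees(np.arctan2(R[1,0],R[0,0])))
t=np.array([.5562,.1721,.20])
print('tool-frame shift mm',(R.T@(t-s['position'])*1e3).round(1))
for k in(-42.4,137.6):
    g=np.radians(k); Rt=np.c_[[np.cos(g),np.sin(g),0],[np.sin(g),-np.cos(g),0],[0,0,-1]]
    print(k,np.degrees(Ro.from_matrix(R.T@Rt).as_rotvec()).round(1))
E
```

```text
[[ 0.9499  0.3125 -0.    ]
 [ 0.3125 -0.9499 -0.    ]
 [-0.     -0.     -1.    ]]
[ 0.19528186 -0.5937018   0.22254811]
tool x az 18.208198471390926
tool-frame shift mm [ 582.1 -614.7   22.5]
-42.4 [ 0.   0.  60.6]
137.6 [  -0.     0.  -119.4]
```

Emit:
send_rows:
  steps:
    - [[582,-615,22],[0,0,-119.4]]
    - [[582,-615,22],[0,0,-119.4]]
    - [[582,-615,22],[0,0,-119.4]]
    - [[582,-615,22],[0,0,-119.4]]
    - [[582,-615,22],[0,0,-119.4]]
    - [[582,-615,22],[0,0,-119.4]]
    - [[582,-615,22],[0,0,-119.4]]
    - [[582,-615,22],[0,0,-119.4]]
    - [[582,-615,22],[0,0,-119.4]]
    - [[582,-615,22],[0,0,-119.4]]
    - [[582,-615,22],[0,0,-119.4]]
    - [[582,-615,22],[0,0,-119.4]]
  claw: -1

```text
time: 1.6
position: [0.4087, -0.1396, 0.21]
tcp_rot: [1.923, 2.483, 0.0]
contact_force: [0.1, -0.4, 0.0]
grip_width: 0.998
```

```bash
cat > go.py <<'E'
import sys,numpy as np
from plant import env
from scipy.spatial.transform import Rotation as Ro
def go(x,y,z,az,s=None):
    s=s or env.read_state(); R=Ro.from_rotvec(s['tcp_rot']).as_matrix()
    g=np.radians(az); Rt=np.c_[[np.cos(g),np.sin(g),0],[np.sin(g),-np.cos(g),0],[0,0,-1]]
    print('t',round(s['time'],2),'pos',(s['position']*1e3).round(1),'az',np.degrees(np.arctan2(R[1,0],R[0,0])).round(2),'tilt',np.degrees(np.arccos(-R[2,2])).round(2),'F',s['contact_force'].round(1),'grip',round(s['grip_width'],3),'q6',s['joint_positions'][5].round(2))
    print('shift',(R.T@(np.array([x,y,z])-s['position'])*1e3).round(1),'turn',np.degrees(Ro.from_matrix(R.T@Rt).as_rotvec()).round(2))
if __name__=='__main__': go(*map(float,sys.argv[1:5]))
E
python3 go.py .5562 .1721 .1 137.6
```

```text
t 1.6 pos [ 408.7 -139.6  210. ] az 104.49 tilt 0.08 F [ 0.1 -0.4  0. ] grip 0.998 q6 -0.77
shift [265.  220.6 110. ] turn [  0.04   0.07 -33.11]
```

Emit:
send_rows:
  steps:
    - [[265,220.6,110],[0,0,-33.1]]
    - [[265,220.6,110],[0,0,-33.1]]
    - [[265,220.6,110],[0,0,-33.1]]
    - [[265,220.6,110],[0,0,-33.1]]
    - [[265,220.6,110],[0,0,-33.1]]
    - [[265,220.6,110],[0,0,-33.1]]
    - [[265,220.6,110],[0,0,-33.1]]
    - [[265,220.6,110],[0,0,-33.1]]
    - [[265,220.6,110],[0,0,-33.1]]
    - [[265,220.6,110],[0,0,-33.1]]
    - [[265,220.6,110],[0,0,-33.1]]
    - [[265,220.6,110],[0,0,-33.1]]

```text
time: 2.6
position: [0.5571, 0.1691, 0.0995]
tcp_rot: [-1.144, -2.926, 0.001]
contact_force: [-0.7, 0.4, 0.6]
grip_width: 0.998
```

```bash
python3 go.py .5562 .1721 .010 137.6; python3 - <<'E'
from plant import env
import cv2
cv2.imwrite('pics/s1.png',env.capture('side'));cv2.imwrite('pics/t1.png',env.capture('top'))
E
```

```text
t 2.6 pos [557.1 169.1  99.5] az 137.28 tilt 0.04 F [-0.7  0.4  0.6] grip 0.998 q6 -0.67
shift [ 2.7  1.7 89.5] turn [-0.04 -0.   -0.32]
```

View pics/s1.png

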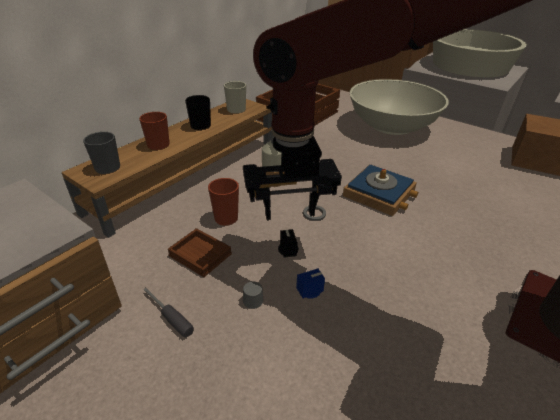

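View pics/t1.png

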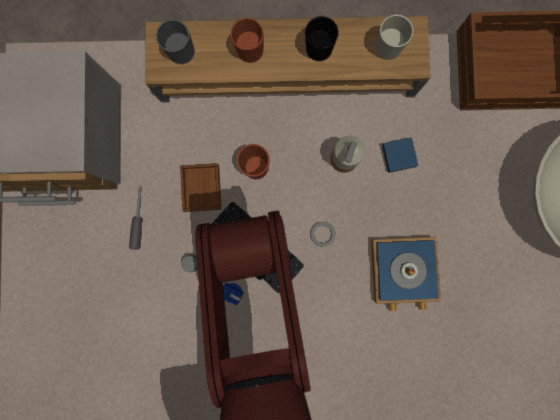

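```bash
python3 go.py .5562 .1721 .010 137.6
```

```text
t 2.7 pos [557.4 168.4 100.2] az 137.19 tilt 0.05 F [0.5 0.1 1. ] grip 1.0 q6 -0.67
shift [ 3.5  1.8 90.2] turn [ 0.02  0.04 -0.41]
```

Emit:
send_rows:
  steps:
    - [[3.5,1.8,30],[0,0,-0.4]]
    - [[3.5,1.8,60],[0,0,-0.4]]
    - [[3.5,1.8,80],[0,0,-0.4]]
    - [[3.5,1.8,90],[0,0,-0.4]]
    - [[3.5,1.8,90],[0,0,-0.4]]
    - [[3.5,1.8,90],[0,0,-0.4]]

```text
time: 3.2
position: [0.5563, 0.1724, 0.0103]
tcp_rot: [1.136, 2.929, 0.0]
contact_force: [-0.0, -0.2, 0.2]
grip_width: 1.003
```

```bash
python3 - <<'E'
from plant import env
import cv2
a=env.capture('side');r=a[150:280,210:370]
cv2.imwrite('pics/s2.png',cv2.resize(r,None,fx=5,fy=4.5))
E
python3 go.py .5562 .1721 .010 137.6
```

```text
t 3.25 pos [557.2 172.8  11.2] az 137.61 tilt 0.13 F [ 0.6  1.2 -0.2] grip 0.998 q6 -0.67
shift [ 0.3 -1.2  1.2] turn [0.11 0.08 0.01]
```

View pics/s2.png

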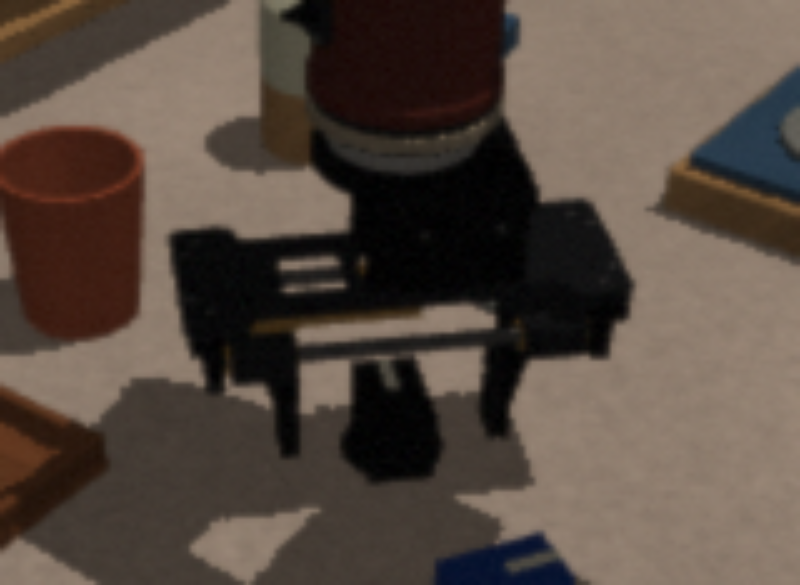

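The fingers straddle the black knob: tips at about (290,455) and (495,435) in the crop, knob centred at 390, blue look-alike clear. Closing.

Emit:
send_rows:
  steps:
    - [[0,0,0],[0,0,0]]
    - [[0,0,0],[0,0,0]]
    - [[0,0,0],[0,0,0]]
    - [[0,0,0],[0,0,0]]
    - [[0,0,0],[0,0,0]]
    - [[0,0,0],[0,0,0]]
    - [[0,0,0],[0,0,0]]
    - [[0,0,0],[0,0,0]]
    - [[0,0,0],[0,0,0]]
    - [[0,0,0],[0,0,0]]
  claw: 1
  newtons: 45

```text
time: 4.08
position: [0.5559, 0.1731, 0.0095]
tcp_rot: [-1.135, -2.929, 0.0]
contact_force: [0.2, 0.5, -0.9]
grip_width: 0.346
```

```bash
python3 go.py .5562 .1721 .15 137.6
```

```text
t 4.08 pos [555.9 173.1   9.5] az 137.65 tilt 0.01 F [ 0.2  0.5 -0.9] grip 0.346 q6 -0.67
shift [  -0.9   -0.5 -140.5] turn [-0.01 -0.01  0.05]
```

Emit:
send_rows:
  steps:
    - [[0,0,-10],[0,0,0]]
    - [[0,0,-30],[0,0,0]]
    - [[0,0,-60],[0,0,0]]
    - [[0,0,-90],[0,0,0]]
    - [[0,0,-120],[0,0,0]]
    - [[0,0,-130],[0,0,0]]
    - [[0,0,-130],[0,0,0]]
    - [[0,0,-130],[0,0,0]]
    - [[0,0,-130],[0,0,0]]

```text
time: 4.83
position: [0.5546, 0.1729, 0.1375]
tcp_rot: [-1.134, -2.927, 0.003]
contact_force: [-1.1, 0.3, -1.5]
grip_width: 0.342
```

```bash
python3 go.py .4959 -.1690 .14 154
```

```text
t 4.83 pos [554.6 172.9 137.5] az 137.65 tilt 0.19 F [-1.1  0.3 -1.5] grip 0.342 q6 -0.67
shift [-186.9 -292.2   -2.2] turn [ -0.13  -0.14 -16.35]
```

Emit:
send_rows:
  steps:
    - [[-10,-15,0],[0,0,-1]]
    - [[-25,-38,0],[0,0,-2]]
    - [[-44,-68,-1],[0,0,-4]]
    - [[-65,-100,-1],[0,0,-6]]
    - [[-86,-134,-1],[0,0,-8]]
    - [[-107,-168,-1],[0,0,-10]]
    - [[-128,-200,-2],[0,0,-12]]
    - [[-147,-230,-2],[0,0,-13]]
    - [[-163,-255,-2],[0,0,-14.5]]
    - [[-176,-275,-2],[0,0,-15.5]]
    - [[-184,-288,-2],[0,0,-16.3]]
    - [[-187,-292,-2],[0,0,-16.3]]

```text
time: 5.83
position: [0.4955, -0.1704, 0.1391]
tcp_rot: [-0.71, -3.056, -0.001]
contact_force: [0.1, 0.8, -0.5]
grip_width: 0.341
```

Emit:
send_rows:
  steps:
    - [[0,0,0],[0,0,0]]
    - [[0,0,0],[0,0,0]]
    - [[0,0,0],[0,0,0]]

```text
time: 6.08
position: [0.4972, -0.1673, 0.1407]
tcp_rot: [-0.707, -3.059, -0.001]
contact_force: [-0.2, -0.1, -0.7]
grip_width: 0.343
```

```bash
python3 - <<'E'
from plant import env
import cv2, numpy as np
a=env.capture('side');np.save('pics/side3.npy',a)
b=env.capture('top');np.save('pics/top3.npy',b)
r=a[90:220,310:440]
cv2.imwrite('pics/s3.png',np.hstack([cv2.resize(r,(400,400)),cv2.resize(b[206:336,344:474],(400,400))]))
E
python3 go.py .4959 -.1690 .14 154
```

```text
t 6.18 pos [ 497.5 -167.4  141.2] az 154.03 tilt 0.04 F [ 0.4  0.3 -1.5] grip 0.338 q6 -1.59
shift [ 0.8 -2.1  1.2] turn [ 0.02 -0.04  0.03]
```

View pics/s3.png

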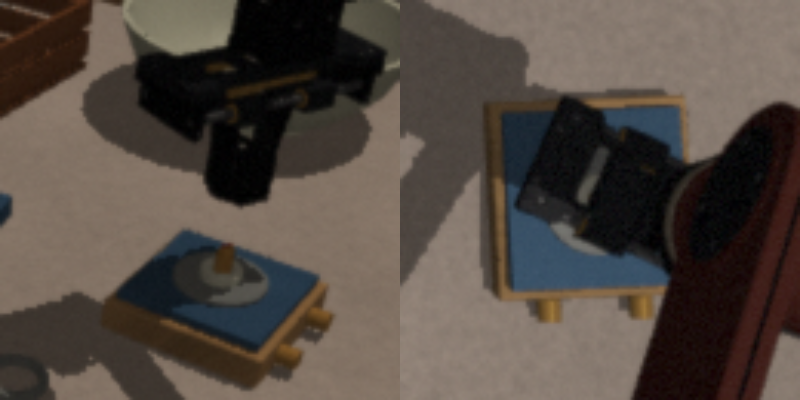

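Emit:
send_rows:
  steps:
    - [[0.8,-2.1,15],[0,0,0]]
    - [[0.8,-2.1,30],[0,0,0]]
    - [[0.8,-2.1,42],[0,0,0]]
    - [[0.8,-2.1,49],[0,0,0]]
    - [[0.8,-2.1,49],[0,0,0]]
    - [[0.8,-2.1,49],[0,0,0]]

```text
time: 6.68
position: [0.4957, -0.1698, 0.0923]
tcp_rot: [-0.707, -3.06, -0.0]
contact_force: [0.6, 0.0, -0.9]
grip_width: 0.34
```

```bash
python3 - <<'E'
import cv2, numpy as np
from go import go, env
P=[];A=[]
for i in range(4):
    A.append(env.capture('side').astype(float)); P.append(env.read_state()['position'])
print(np.array(P).round(4)*1e3); 
a=np.mean(A,0);np.save('pics/side4.npy',a)
b=env.capture('top').astype(float);np.save('pics/top4.npy',b)
g=lambda r:(255*(r/255)**.6).astype('uint8')
cv2.imwrite('pics/s4.png',np.hstack([cv2.resize(g(a[120:200,345:425]),(400,400)),cv2.resize(g(b[230:310,369:449]),(400,400))]))
go(.4959,-.1690,.091,154)
E
```

```text
[[ 496.2 -170.1   93. ]
 [ 496.5 -170.4   93.3]
 [ 496.6 -170.5   93.5]
 [ 496.6 -170.5   93.5]]
t 6.93 pos [ 496.5 -170.5   93.4] az 153.95 tilt 0.09 F [ 0.2 -0.1 -0.2] grip 0.344 q6 -1.6
shift [1.2 1.1 2.4] turn [-0.    0.09 -0.05]
```

View pics/s4.png

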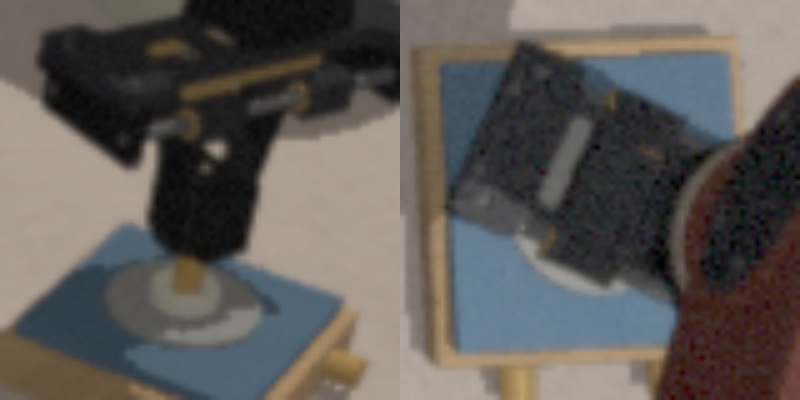

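```bash
cat > ov.py <<'E'
from fit import *
import sys
def ov(npy,cam_,x,y,z0,yaw,out,win,k=10):
    a=np.load(npy); u0,v0,u1,v1=win
    im=(255*(a[v0:v1,u0:u1]/255)**.5).clip(0,255).astype('uint8'); im=cv2.resize(im,None,fx=k,fy=k,interpolation=cv2.INTER_NEAREST)
    def dr(P,col):
        q=((proj(cam_,P)-[u0,v0]+.5)*k).astype(np.int32); cv2.polylines(im,[q],True,col,1)
    T=lambda P:tf(P,x,y,yaw)+[0,0,z0]
    dr(T(circ(.024,0)),(0,255,0)); dr(T(circ(.024,.005)),(0,255,0)); dr(T(circ(.009,0)),(0,255,255))
    b=np.array([[-.024,-.015,.04],[.024,-.015,.04],[.024,.015,.04],[-.024,.015,.04]]); dr(T(b),(255,0,255))
    S=lambda P:tf(P,.4959,-.1690,np.radians(-26))
    dr(S(dsh(.008,.0035,.078)),(0,0,255)); dr(S(circ(.019,.056)),(255,255,0)); dr(S(circ(.042,.046)),(255,255,0)); dr(S(dsh(.008,.0035,.056)),(0,0,255))
    cv2.imwrite(out,im)
if __name__=='__main__':
    ov('pics/side4.npy','side',.4966,-.1705,.0835,np.radians(-26),'pics/o4.png',(355,135,415,195))
E
python3 ov.py
```

```text
(no output)
```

View pics/o4.png

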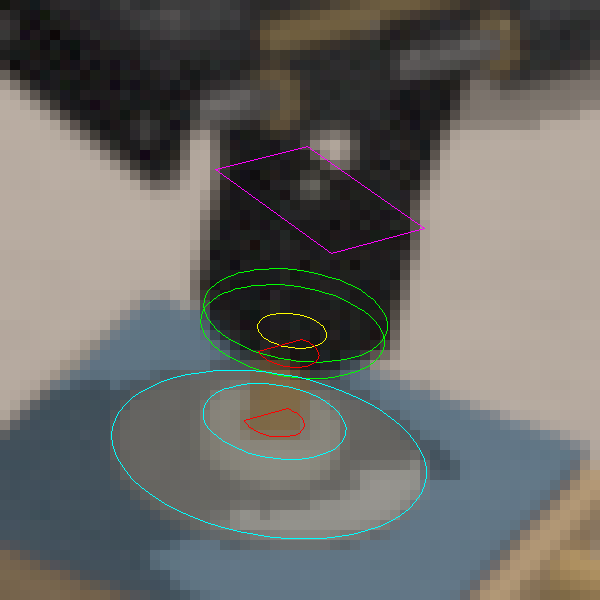

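```bash
cat > fits.py <<'E'
from fit import *
import fitk
def run(npy,z0,x0,yaw,win,names='side'):
    a=np.load(npy); u0,v0,u1,v1=win
    g=a[v0:v1,u0:u1].max(-1); obs=np.clip((g-22)/(55-22),0,1)  # 0 dark .. 1 bg
    def f(p):
        R=fitk.render('side',p[0],p[1],yaw,z0=z0,win=win,l0=.001,l1=.0011,lw=1e-4); R.L=(R.L>0).astype(np.uint8)
        c=R.cov()
        c=c[...,1] if c.ndim==3 else 0*c
        c=cv2.GaussianBlur(c,(0,0),.4)
        return ((obs-(1-c).clip(0,1))**2).sum()
    m=minimize(f,x0,method='Nelder-Mead',options=dict(initial_simplex=[x0,[x0[0]+.003,x0[1]],[x0[0],x0[1]+.003]],xatol=5e-5))
    return m
if __name__=='__main__':
    a=np.load('pics/side4.npy')[150:178,368:402].max(-1); np.set_printoptions(linewidth=250); print(a.astype(int))
    for z0 in(.0825,.0835,.0845):
        m=run('pics/side4.npy',z0,[.4966,-.1705],np.radians(-26),(368,156,402,178)); print(z0,m.x.round(4),m.fun)
E
python3 fits.py
```

```text
[[  3   2   3   3   7  47 124 127  58  12   4   3   2   4   2   5   3   5  33  83 115  76  24   6   5   6   4   5   6   3  32 108 131 133]
 [ 15   5   3   4  17  61 126 127  59  13   3   2   3   3   4   3   4   4   8  27  55  44  15   5   4   3   8   3   4  10  53 122 133 133]
 [ 57  23   9  12  34  88 127 125  52  10   2   2   1   3   5   3   3  14  16   7  12  10   5   4   6   6   4   6   3  24  87 126 132 132]
 [119  73  45  48  66 112 130 122  46   7   2   1   2   1   5   5   8  31  41  15   4   3   4   4   4   5   5   3   6  43 113 130 132 134]
 [132 127 111 114 120 129 130 104  34   5   3   3   4   3   3   2   8  18  23  11   5   3   4   4   4   5   5   5  18  75 125 132 132 133]
 [134 134 132 131 129 130 131  95  29   4   2   3   3   2   4   6   4   6   6   4   4   5   2   4   3   5   7   5  31 108 131 133 132 133]
 [134 134 133 132 131 131 128  69  20   4   2   2   3   2   2   6   6   5   4   4   3   4   3   2   3   3   3   7  40 119 132 131 132 132]
 [134 132 131 130 131 131 124  52  11   3   3   2   2   2   4   3   4   2   3   3   1   4   2   5   2   3   6   4  31 109 129 1
[... 2224 characters left out ...]
23 128 129]
 [ 34  37  39  40  41  39  40  43  57  67  70  66  57  61  64  64  64  61  52  45  40  36  37  40  60  68  70  70  72  72  78  97 116 122]
 [ 39  40  40  41  42  40  41  52  68  72  73  67  59  62  64  64  64  64  69  62  47  41  40  37  40  61  65  69  71  70  71  72  75  79]
 [ 40  41  40  40  41  39  43  61  71  72  70  64  59  63  66  65  64  62  71  71  60  44  41  40  38  38  42  62  69  70  69  69  69  72]
 [ 41  41  40  39  39  41  45  59  70  71  71  63  60  62  64  65  63  62  68  73  69  47  41  40  40  38  35  40  63  69  69  69  70  70]]
0.0825 [ 0.4982 -0.1732] 23.748303152030118
0.0835 [ 0.4977 -0.1715] 24.111233161520964
0.0845 [ 0.4971 -0.1699] 24.426288835212777
```

Emit:
send_rows:
  steps:
    - [[1.2,1.1,0],[0,0,0]]
    - [[1.2,1.1,0],[0,0,0]]
    - [[1.2,1.1,3],[0,0,0]]
    - [[1.2,1.1,5],[0,0,0]]
    - [[1.2,1.1,7],[0,0,0]]
    - [[1.2,1.1,8],[0,0,0]]
    - [[1.2,1.1,8],[0,0,0]]
    - [[1.2,1.1,8],[0,0,0]]

```text
time: 7.6
position: [0.4951, -0.1686, 0.0844]
tcp_rot: [-0.708, -3.06, -0.0]
contact_force: [-0.4, -0.2, -1.6]
grip_width: 0.345
```

```bash
python3 go.py .4959 -.1690 .086 154
```

```text
t 7.6 pos [ 495.1 -168.6   84.4] az 153.95 tilt 0.02 F [-0.4 -0.2 -1.6] grip 0.345 q6 -1.6
shift [-0.9  0.  -1.6] turn [-0.   -0.02 -0.05]
```

Emit:
send_rows:
  steps:
    - [[0,0,2],[0,0,0]]
    - [[0,0,4],[0,0,0]]
    - [[0,0,6],[0,0,0]]
    - [[0,0,6],[0,0,0]]
    - [[0,0,6],[0,0,0]]

```text
time: 8.02
position: [0.4951, -0.1686, 0.0783]
tcp_rot: [-0.708, -3.06, -0.0]
contact_force: [-0.7, -0.3, -1.7]
grip_width: 0.346
```

```bash
python3 -c "
import cv2,numpy as np
from plant import env
a=env.capture('side');np.save('pics/side5.npy',a)
cv2.imwrite('pics/s5.png',cv2.resize((255*(a[135:195,355:415]/255.)**.5).astype('uint8'),(600,600),interpolation=cv2.INTER_NEAREST))
print(env.read_state()['wrist_torque'])
"; python3 go.py .4959 -.1690 .078 154
```

```text
[ 0.04142215 -0.11579275  0.00888864]
t 8.07 pos [ 495.2 -168.6   78.5] az 153.95 tilt 0.02 F [-0.4 -0.2 -0.3] grip 0.34 q6 -1.6
shift [-0.8  0.   0.5] turn [ 0.   -0.02 -0.05]
```

View pics/s5.png

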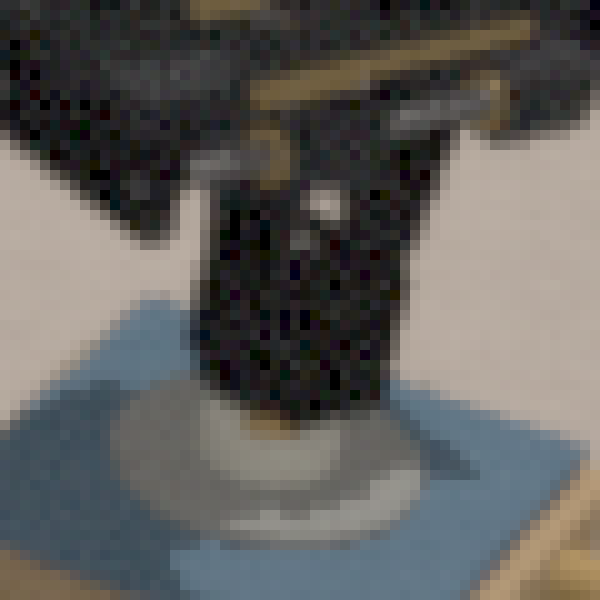

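The spindle foot is still visible under the skirt at crop (272,425). The knob is about 9 mm over the spindle and there is no side force. Continuing.

Emit:
send_rows:
  steps:
    - [[0,0,2],[0,0,0]]
    - [[0,0,4],[0,0,0]]
    - [[0,0,6],[0,0,0]]
    - [[0,0,8],[0,0,0]]
    - [[0,0,10],[0,0,0]]
    - [[0,0,11],[0,0,0]]
    - [[0,0,11],[0,0,0]]
    - [[0,0,11],[0,0,0]]

```text
time: 8.73
position: [0.4952, -0.1686, 0.0675]
tcp_rot: [-0.708, -3.061, -0.0]
contact_force: [0.1, 0.0, -1.3]
grip_width: 0.347
```

```bash
python3 go.py .4959 -.1690 .060 154
```

```text
t 8.73 pos [ 495.2 -168.6   67.5] az 153.95 tilt 0.01 F [ 0.1  0.  -1.3] grip 0.347 q6 -1.6
shift [-0.8 -0.   7.5] turn [ 0.   -0.01 -0.05]
```

Emit:
send_rows:
  steps:
    - [[0,0,1],[0,0,0]]
    - [[0,0,2],[0,0,0]]
    - [[0,0,3],[0,0,0]]
    - [[0,0,4],[0,0,0]]
    - [[0,0,4],[0,0,0]]
    - [[0,0,4],[0,0,0]]

```text
time: 9.23
position: [0.4954, -0.1688, 0.0639]
tcp_rot: [0.708, 3.06, -0.0]
contact_force: [-1.1, 1.3, 3.3]
grip_width: 0.337
```

```bash
python3 go.py .4959 -.1690 .060 154
```

```text
t 9.23 pos [ 495.4 -168.8   63.9] az 153.95 tilt 0.02 F [-1.1  1.3  3.3] grip 0.337 q6 -1.6
shift [-0.5  0.   3.9] turn [-0.    0.02 -0.05]
```

Emit:
send_rows:
  steps:
    - [[0,0,1],[0,0,0]]
    - [[0,0,2],[0,0,0]]
    - [[0,0,3],[0,0,0]]
    - [[0,0,3],[0,0,0]]
    - [[0,0,3],[0,0,0]]

```text
time: 9.65
position: [0.4954, -0.1688, 0.0608]
tcp_rot: [0.708, 3.06, -0.0]
contact_force: [-1.6, 0.4, 4.9]
grip_width: 0.345
```

```bash
python3 go.py .4959 -.1690 .060 154
```

```text
t 9.65 pos [ 495.4 -168.8   60.8] az 153.95 tilt 0.02 F [-1.6  0.4  4.9] grip 0.345 q6 -1.6
shift [-0.5  0.   0.8] turn [ 0.    0.02 -0.05]
```

Emit:
send_rows:
  steps:
    - [[0,0,1],[0,0,0]]
    - [[0,0,2],[0,0,0]]
    - [[0,0,2.5],[0,0,0]]
    - [[0,0,2.5],[0,0,0]]
    - [[0,0,2.5],[0,0,0]]

```text
time: 10.07
position: [0.4955, -0.1688, 0.0594]
tcp_rot: [0.708, 3.061, -0.0]
contact_force: [-4.8, 2.9, 13.6]
grip_width: 0.339
```

```bash
python3 go.py .4959 -.1690 .060 154
```

```text
t 10.07 pos [ 495.5 -168.8   59.4] az 153.96 tilt 0.02 F [-4.8  2.9 13.6] grip 0.339 q6 -1.6
shift [-0.4  0.  -0.6] turn [-0.01  0.02 -0.04]
```

Emit:
send_rows:
  steps:
    - [[0.4,0,0],[0,0,0]]
    - [[0.8,0,0.5],[0,0,0]]
    - [[0.8,0,0.5],[0,0,0]]
    - [[0.8,0,0.5],[0,0,0]]

```text
time: 10.4
position: [0.4955, -0.1688, 0.0594]
tcp_rot: [0.707, 3.059, -0.001]
contact_force: [-4.2, 1.8, 15.9]
grip_width: 0.342
```

```bash
python3 -c "
import cv2,numpy as np
from plant import env
a=np.mean([env.capture('side').astype(float) for i in range(4)],0);np.save('pics/side6.npy',a)
"; python3 go.py .4959 -.1690 .060 154; python3 -c "
from ov import *
ov('pics/side6.npy','side',.4959,-.1690,.050,np.radians(-26),'pics/o6.png',(355,145,415,200))"
```

```text
t 10.6 pos [ 495.5 -168.8   59.3] az 153.96 tilt 0.11 F [-4.1  2.1 14.3] grip 0.336 q6 -1.6
shift [-0.5 -0.  -0.7] turn [-0.    0.11 -0.04]
```

View pics/o6.png

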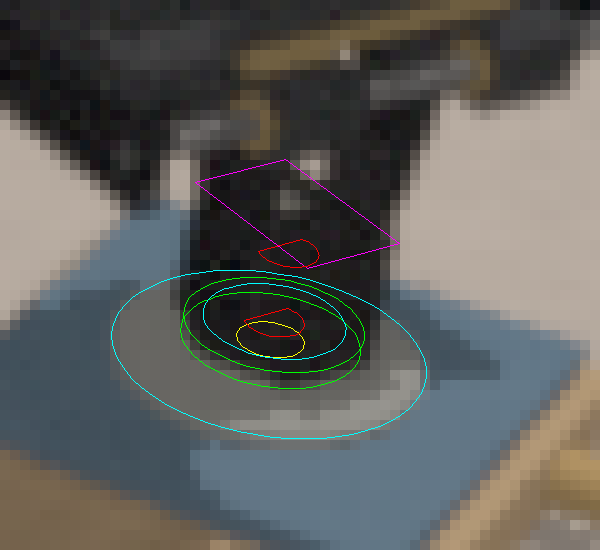

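```bash
python3 - <<'E'
from fits import *
a=np.load('pics/side6.npy'); win=(368,170,402,190)
for yaw in(-26,):
  for z in np.arange(.046,.0581,.001):
    u0,v0,u1,v1=win; g=a[v0:v1,u0:u1].max(-1); obs=np.clip((g-15)/(40-15),0,1)
    best=9e9
    for d in np.arange(-.0015,.0016,.0005):   # lateral shift
        x,y=.4957-.784*d,-.1689-.62*d
        R=fitk.render('side',x,y,np.radians(yaw),z0=z,win=win,l0=.001,l1=.0011,lw=1e-4); R.L=(R.L>0).astype(np.uint8)
        c=cv2.GaussianBlur(R.cov()[...,1],(0,0),.4); e=((obs-(1-c).clip(0,1))**2).sum()
        if e<best: best=e; bd=d
    print(round(z,3),round(best,1),round(bd*1e3,1))
E
```

```text
0.046 27.2 0.0
0.047 21.9 0.0
0.048 17.2 0.0
0.049 13.6 0.0
0.05 10.7 0.0
0.051 9.5 0.0
0.052 10.8 -0.5
0.053 13.8 -0.5
0.054 17.6 -0.5
0.055 23.1 -1.0
0.056 29.9 -1.0
0.057 34.9 -1.0
0.058 41.6 -1.5
```

```bash
python3 - <<'E'
from fits import *
for f,cx,cy,zs,win in(('side4',.4966,-.1705,np.arange(.080,.089,.001),(368,151,402,173)),('side5',.4952,-.1686,np.arange(.064,.074,.001),(368,160,402,182)),('side6',.4955,-.1688,np.arange(.047,.055,.001),(368,170,402,190))):
  a=np.load(f'pics/{f}.npy'); o=[]
  for z in zs:
    u0,v0,u1,v1=win; g=a[v0:v1,u0:u1].max(-1); obs=np.clip((g-15)/(40-15),0,1)
    best=9e9
    for d in np.arange(-.0015,.0016,.0005):
        R=fitk.render('side',cx-.784*d,cy-.62*d,np.radians(-26),z0=z,win=win,l0=.001,l1=.0011,lw=1e-4); R.L=(R.L>0).astype(np.uint8)
        c=cv2.GaussianBlur(R.cov()[...,1],(0,0),.4); best=min(best,((obs-(1-c).clip(0,1))**2).sum())
    o.append(best)
  k=int(np.argmin(o)); p=np.polyfit(zs[k-1:k+2],o[k-1:k+2],2); print(f,(-p[1]/2/p[0]).round(4))
E
```

```text
side4 0.0866
side5 0.0287
side6 0.0512<stdin>:11: RankWarning: Polyfit may be poorly conditioned
```

Emit:
send_rows:
  steps:
    - [[0.4,0,0.5],[0,0,0]]
    - [[0.8,0,1],[0,0,0]]
    - [[0.8,0,1],[0,0,0]]
    - [[0.8,0,1],[0,0,0]]
    - [[0.8,0,1],[0,0,0]]
  newtons: 55

```text
time: 11.02
position: [0.4955, -0.1688, 0.0593]
tcp_rot: [0.707, 3.057, -0.001]
contact_force: [-5.3, 1.9, 20.2]
grip_width: 0.341
```

```bash
python3 go.py .4959 -.1690 .060 154
```

```text
t 11.02 pos [ 495.5 -168.8   59.3] az 153.96 tilt 0.2 F [-5.3  1.9 20.2] grip 0.341 q6 -1.6
shift [-0.4  0.  -0.7] turn [-0.01  0.2  -0.04]
```

The stop is firm: force rose from 14 to 20 N while z stayed at 59.3 mm. That fits the collar being fully down. Handing in.

Emit:
send_rows:
  steps:
    - [[0,0,0],[0,0,0]]
    - [[0,0,0],[0,0,0]]
    - [[0,0,0],[0,0,0]]
    - [[0,0,0],[0,0,0]]

```text
time: 11.35
position: [0.4955, -0.1688, 0.0593]
tcp_rot: [0.707, 3.057, -0.001]
contact_force: [-5.3, 2.0, 19.9]
grip_width: 0.339
```

```bash
python3 - <<'E'
from go import go, env
go(.4959,-.1690,.06,154)
print(abs(env.read_state()['joint_vel']).max())
print(env.finish_job())
E
```

```text
t 11.35 pos [ 495.5 -168.8   59.3] az 153.96 tilt 0.2 F [-5.3  2.  19.9] grip 0.339 q6 -1.6
shift [-0.5  0.  -0.7] turn [-0.01  0.2  -0.04]
0.0012330121386156013
the job is handed in; nothing more can be done
None
```

I gripped the black bar knob across its 30 mm sides, turned its white line to about -26° to match the red flat, and pushed it down over the spindle. I handed the job in at 11.4 s, still gripping it at 55 N and pressing down. The hand-in reported no verdict.

**Checks that passed:**
- **Position and tilt:** the tool was 0.4 mm from the measured spindle axis and tilted 0.2°.
- **Collar:** height held at 59.3 mm while the push rose from about 14 to 20 N. That is a stiff stop, at the height expected with the collar fully down.
- **Grip and stillness:** the jaw opening was about 30 mm, matching the knob's width, and the arm was at rest.

**Checks that were weak or disagreed:**
- **Flat direction:** the top view gave about -26°, but the side view alone gave about -3°. I trusted the top view, and the knob slid on without resistance.
- **Knob height in the side view:** the final picture put the underside at about 51 mm, against 50 mm expected. The collar itself was hidden by the knob. The same method gave about 87 mm instead of the expected 83.5 mm on one earlier picture and failed on another, so it only loosely confirms the height.
- **Side force:** about 5 N remained at the end, and shifting the tool did not clear it.

I saw no contact with the other goods, but took no final top view to check them.

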